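Brush out a dust cup and hold the air blow-off lever in the green

ROBOT

A 6-joint arm with a two-finger parallel gripper is mounted at the origin on the work surface. World frame = base frame: x ahead of the robot, y to its left, z up, the work surface at z = 0. Lengths are in m, angles in degrees, forces in N, time in s.
With the tool pointing down it reaches from about 0.35 to 0.875 m from the base axis. Payload 4.2 kg.
Tool frame: the origin (TCP) lies midway between the tips of the shut fingers; the grasp point (between the pads) lies 19 mm behind it; z points along the fingers, y is the direction in which the jaws open and shut (so a half turn about z gives the same grasp; the last joint's range is limited). The gripper opens to 87 mm and grips with 3 to 60 N. Pads are 19 mm wide; open, the fingers measure 117 mm over their backs; the gripper's body (75 mm by 190 mm) begins 51 mm behind the grasp point.
Start: joints at [82.082, 22.042, 0.453, 0, -68.411, -14.817], TCP at [0.242, 0.576, 0.223] pointing down, gripper open.
Joint ranges: [-179.83, 179.83], [-69.29, 118.12], [-61.27, 80.66], [-181.25, 117.63], [-171.15, -9.14], [-177.46, 177.46]. Speed limits (degrees/s): [159.86, 159.86, 180, 180, 180, 180].

INTERFACE

Orientations are given as a 3x3 rotation matrix whose columns are the frame's x, y, z axes.
In Python, from station import r gives the robot as it stands.
- The arm moves only by the tool carry_out, never from a script. Its argument "steps" is a list of rows, each a list of 2 entries, a list of its own where there are three numbers: the shift along the tool's x, y, z in cm, then the turn about the tool's z in degrees. In form: [[[x, y, z], twist], ...]. A call has 1 to 20 rows; each row is the pose to reach, as a shift and turn from the pose measured when the call began, along the tool's axes at that moment; what a row does not reach only later rows make up. A row lasts 1/10 s, in which the tool goes at most 50 mm and 8.59 degrees, less where a joint would pass 70% of its speed; a pose out of reach is approached as far as the arm can. A call with a gripper value outside its range is refused whole. "gripper" is the gripper's target within -1 to 1 (fully open at 1, half-way at 0, shut at -1), set as the call begins (left out, the last holds). The fingers move at their own pace and stop on an object; the grip force is fixed at half the most. Time passes only in rows, so rows that repeat a pose let the fingers close. It gives the time, the measured TCP pose, the force and the opening at its end, in the units of the state.
- r.sense(): the state, without advancing time (a new reading comes with each control period).
- r.capture(name): name is "scene" or "top"; returns the picture (384x512x3 uint8, red, green, blue); there is no depth.
- r.calibration(name): a dict with "camera_matrix" (3x3 intrinsics, pixels), "D" ([k1, k2, p1, p2, k3] as OpenCV has them; the pictures are not rectified), "world_from_camera" (4x4, takes a point from camera to world coordinates). Camera axes: x right, y up, looking along -z (the intrinsics and any distortion apply to the point x, -y, -z); pixel columns grow to the right and rows downward; lengths in m; the calibration is good to about 2 mm. A picture is of the moment at which its call begins. calibration takes no time and is no camera call.
- r.finish_job(): hands the job in, once; it reports no verdict.
Trained networks look in the newest picture that a camera, given by its name, has taken for a name from the list of things; names that differ only in an ending like _2 or _b are one class to them, and where a whole thing is asked for, a point or a joint stands for the part that bears it (a point fixed in the world has none). Each returns a list of dicts, best first, with "confidence" (0 to 1); they miss things now and then, are a little off and sometimes report something else, mostly with a low value. They report only what shows in the picture. A call takes as long as a camera call. They do not tell look-alikes from the thing itself.
- r.cut_out(camera, target): "pixels" (384x512 bool, what is visible of it).
- r.place_of(camera, target): "centre" ([x, y, z] in m, in world coordinates, good to about 4 mm: a listed point, or the origin of a listed thing).
The state is a dict: "time_s": time; "joints": joint angles; "joint_velocities": joint speeds; "effort": joint torques, N m; "tcp_pos": TCP position; "ee_rot": TCP orientation; "wrist_force": force on the tool from outside, world axes, zero at the start; "moment": the same for the moment, N m; "gripper_width": opening from 0.0 (shut) to 1.0 (fully open).
Only numpy, scipy, OpenCV 4.12 (cv2) and the standard library are available. Lean on these libraries where they do the work, as an engineer would, in place of code of your own. Each camera call takes 0.05 s, during which the arm holds its last target. There are 200 camera calls.

TASK

Take the yellow-handled brush out of its wooden stand and scrub the blue dust cup with it: push the bristles down to the cup's bottom, pull them up until their tip is level with the rim, go down to the bottom once more, then put the brush back upright in its stand, fully down on its collar, and let it go. Then press the orange pad of the spring-loaded blow-off lever down with the fingertips until the lever's pointer stands in the middle of the green band (the lever lies level there), never into the red, keep it there for at least two seconds, and finish while still holding it pressed, because it springs back when let go. Leave the other things on the bench where they are.

Things in the scene. Friction and masses are not known exactly. Their poses are not given: they have to be found in the camera images.
- brush: Round brush, 205 mm long, 85 to 170 g, upright, bristles down, in the stand. Origin: bristle end (tip); z up along the handle. From the tip up: pale/dark bristle head 29 mm diameter (rigid core 26), 0 to 65 mm; steel neck 10 mm; black collar disc 52 mm diameter, 92 to 98 mm; yellow round handle 20 mm diameter, 98 to 205 mm: grasp it from above, 160 mm above the tip.
- brush_tip (a point): The centre of the brush's bristle end (same point as the brush's origin).
- brush_stand: Pale wooden block, 75 x 75 mm, 100 mm high, fixed, with an upright through hole of 39 mm diameter in its centre. Origin: centre of its underside on the bench, z up. The brush's collar rests on the block's top; the tip then hangs 8 mm above the bench. It may stand at the left or right of the bench.
- station: Blow-off station, fixed: dark steel base plate 110 mm (x) by 310 mm (y), 10 mm thick; origin: centre of its underside, z up. Blue cup on a seat at y = -95 mm; grey valve block, lugs to 73 mm high, at y = -40 to 15 mm; lever from its pivot (x = 0, y = 0, 60 mm high) towards +y; scale post at y = 145 mm.
- scale (a point): Middle of the green band of the colour scale, a post 30 x 12 mm and 102 mm high just beyond the lever's end: green from 49 to 71 mm above the bench, white above, red below. The lever's end is the pointer.
- cup_floor (a point): Centre of the inner floor of the blue open dust cup, 22 mm above the bench. The cup is fixed, 70 mm deep inside (rim 92 mm above the bench), inner radius 36 mm at the bottom, 38 mm at the rim, wall 4 mm. With the tip on the floor the brush's collar stays 22 mm above the rim. Axes as the station's.
- lever (a joint): Angle of the blow-off lever, rad. 0 = released, pointing up by 0.25 rad; grows as the pad is pressed; 0.25 = level, middle of the green; 0.16 to 0.34 = pointer in the green; beyond that red; stop at 0.5. A spring returns it: the pad needs about 3.5 N to start, 7 N at 0.25, 10.5 N at the stop.
- lever_pad (a point): Orange pad on the lever, 44 mm across (x) by 38 mm along it (y), 6 mm thick. Origin: centre of its upper face, 100 mm from the pivot; y axis along the lever away from the pivot. Upper face 92 mm above the bench when released, 68 mm when level (25 mm of travel, 1 mm per 0.01 rad), 43 mm at the stop.
- glue_bottle: Yellow glue bottle, 60 mm diameter, 160 mm high, standing; leave alone. Origin: centre of its underside.
- birdhouse: Pale wooden birdhouse, about 140 x 150 mm, 190 mm high; leave alone. Origin: centre of its underside.
- paint_can: Paint can, 100 mm diameter, 120 mm high; leave alone. Origin: centre of its underside.
- tape_measure: Yellow tape measure, 70 x 35 x 65 mm; leave alone. Origin: centre of its underside.
Not all that is in view belongs to the job. There is more than one size of the brush; the one meant has the size given above.

How it is judged (in metres and radians):
On the way, in this order (a step that is already met when the one before it is completed fails the run):
1. the bristle tip is down at the bottom of the cup (within 15 mm of its floor) (horizontal distance between brush_tip and cup_floor below 0.032 m and z of brush_tip in the frame of cup_floor between -0.006 and 0.015 m), for 0.05 s.
2. the brush is drawn up over the cup's axis until its tip is near or above the rim (52 to 130 mm above the floor) (horizontal distance between brush_tip and cup_floor below 0.032 m and z of brush_tip in the frame of cup_floor between 0.052 and 0.13 m), for 0.05 s.
3. the bristle tip is down at the bottom of the cup a second time (all of step 1), for 0.05 s.
4. the brush stands in its stand again on its collar, upright, let go (horizontal distance between brush and brush_stand below 0.012 m and z of brush in the frame of brush_stand between 0.003 and 0.013 m and angle between brush's own z axis and vertical below 0.1 rad and contact force between the fingers and brush below 0.1 N), for 0.2 s.
5. the lever's pad is held down by the fingers in the green band (0.15 to 0.35 rad) for 2 s (value of joint lever between 0.15 and 0.35 rad and contact force between the fingers and lever above 2 N), for 2 s.
At the end, for the whole second after the job is handed in: At the end the fingers still press the lever's pad (over 2 N) with the lever steady at 0.15 to 0.35 rad, and the brush stands in its stand, let go and at rest: within 12 mm of the stand's axis, tip 3 to 13 mm above the bench, tilted less than 0.1 rad (all of step 4 and all of step 5 and velocity of joint lever between -0.1 and 0.1 rad/s and linear speed of brush below 0.03 m/s); the arm keeps its last pose, push and grip.
It fails at once if the lever is pressed into the red (beyond 0.38 rad) (value of joint lever above 0.38 rad).
It fails at once if another thing on the bench (glue bottle, birdhouse, paint can, tape measure) is shifted by more than 30 mm (distance of any of glue_bottle, birdhouse, paint_can, tape_measure from where it was at the start of the episode above 0.03 m).
It also fails if it takes over 64 s, if anything falls off the work surface, if the arm or the gripper's body presses on something with over 40 N, if the wrist force passes 120 N, or if a joint passes its speed limit or range.

## Working session

There is one attempt and no reset: what is moved stays moved. The work goes in short steps, Python scripts to look and compute and a tool call to move; the robot and the scene stay as the last step left them, time stands still between calls to the robot, and variables do not carry over. Pictures are saved under pics/ and viewed, about 8 in all and at most 12, crops included, and the job is handed in when it is done.

Besides the shell and the picture viewer there is one more tool, called after ">>>" as name([rows], argument=value, ...), one row to a line, values as JSON. carry_out: Moves the arm, as the interface text tells. Its arguments: {"type":"object","properties":{"steps":{"type":"array","items":{"type":"array"}},"gripper":{"type":"number"}},"required":["steps"]}

```bash
mkdir -p pics
python3 - <<'E'
from station import r
import cv2,numpy as np
np.set_printoptions(precision=4,suppress=True)
for c in ("scene","top"):
    im=r.capture(c); cv2.imwrite(f"pics/{c}0.png",im[:,:,::-1])
    k=r.calibration(c); print(c,k["camera_matrix"].tolist(),k["D"],np.array(k["world_from_camera"]))
    for t in ("brush","brush_stand","station","scale","cup_floor","lever_pad","glue_bottle","birdhouse","paint_can","tape_measure"):
        print(t,[(np.round(d["centre"],3).tolist(),round(d["confidence"],2)) for d in r.place_of(c,t)])
s=r.sense(); print(s)
E
```

```text
scene [[376.38852125362706, 0.0, 259.65474077445145], [0.0, 376.38852125362706, 189.3635602202668], [0.0, 0.0, 1.0]] [-0.0973  0.      0.      0.      0.    ] [[ 0.8703 -0.2637  0.4161  1.0784]
 [ 0.4921  0.5024 -0.7109 -0.9004]
 [-0.0216  0.8235  0.567   0.8468]
 [ 0.      0.      0.      1.    ]]
brush [([0.427, -0.31, -0.002], 0.74), ([0.454, -0.407, -0.001], 0.58), ([0.403, 0.272, -0.002], 0.33)]
brush_stand [([0.428, -0.312, -0.002], 0.95), ([0.535, -0.097, 0.026], 0.49)]
station [([0.542, -0.003, -0.0], 0.65)]
scale [([0.549, 0.142, 0.064], 0.75)]
cup_floor [([0.535, -0.099, 0.024], 0.87)]
lever_pad [([0.548, 0.093, 0.093], 0.68), ([0.721, 0.324, -0.0], 0.49)]
glue_bottle [([0.404, 0.271, -0.0], 0.56)]
birdhouse [([0.659, -0.412, -0.0], 0.93)]
paint_can [([0.721, 0.328, -0.002], 0.58)]
tape_measure []
top [[405.73525724250936, 0.0, 250.5247685945991], [0.0, 405.73525724250936, 190.92160067618258], [0.0, 0.0, 1.0]] [-0.1279  0.      0.      0.      0.    ] [[-0.0204  0.9877 -0.1548  0.3767]
 [-0.9998 -0.0213 -0.0041  0.0526]
 [-0.0073  0.1547  0.9879  1.2397]
 [ 0.      0.      
[... 418 characters left out ...]
426, -0.313, 0.009], 0.23)]
paint_can [([0.718, 0.326, -0.004], 0.79), ([0.552, 0.136, 0.06], 0.73)]
tape_measure [([0.586, 0.496, 0.002], 0.54)]
{'time_s': 1.1, 'joints': array([ 82.0816,  22.0419,   0.4517,  -0.0006, -68.4113, -14.8173]), 'joint_velocities': array([ 0.0318, -0.0758,  0.0797, -0.0203,  0.0172,  0.011 ]), 'effort': array([  0.0003, -39.048 ,  18.7623,   4.2244,   0.0154,  -0.    ]), 'tcp_pos': array([0.2415, 0.5764, 0.2225]), 'ee_rot': array([[ 0.9223, -0.3865, -0.    ],
       [-0.3865, -0.9223, -0.    ],
       [-0.    ,  0.    , -1.    ]]), 'wrist_force': array([-0.1417,  0.4299, -0.4008]), 'moment': array([-0.0034, -0.033 ,  0.0006]), 'gripper_width': 0.9963087793706847}
```

View pics/scene0.png

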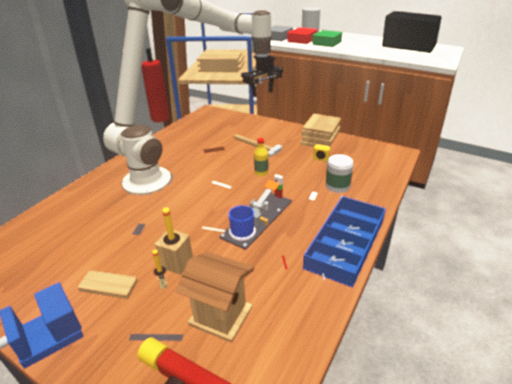

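View pics/top0.png

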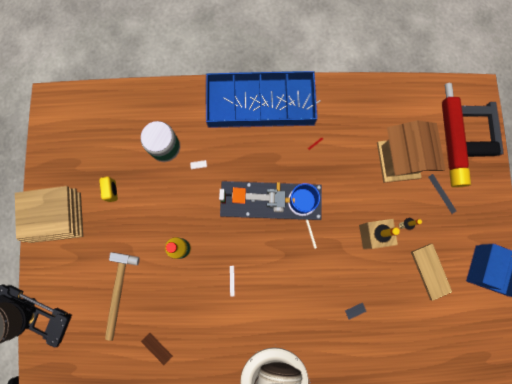

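Scene view: the brush in the stand is at about (168,225). The look-alikes are a smaller loose brush at (158,268) and the yellow glue bottle at (261,158), with the tape measure at (322,152). In the top view, the stand brush is at (385,233), the small brush at (410,223), the cup at (304,199) and the pad at (239,196). By the description I choose the brush in the wooden stand, and I'll check it in a crop and triangulate its handle.

```bash
cat > h.py <<'E'
from station import r
import cv2,numpy as np
np.set_printoptions(precision=4,suppress=True)
F=np.diag([1,-1,-1.])
def ray(c,uv):
    k=r.calibration(c);T=np.array(k["world_from_camera"])
    p=cv2.undistortPoints(np.array([[uv]],float),np.array(k["camera_matrix"]),np.array(k["D"]))[0,0]
    d=T[:3,:3]@F@np.array([p[0],p[1],1]);return T[:3,3],d/np.linalg.norm(d)
def tri(uv1,uv2):
    (o1,a),(o2,b)=ray("scene",uv1),ray("top",uv2)
    s=np.linalg.lstsq(np.c_[a,-b],o2-o1,rcond=None)[0]
    p,q=o1+s[0]*a,o2+s[1]*b;return (p+q)/2,np.linalg.norm(p-q)
def proj(c,P):
    k=r.calibration(c);T=np.linalg.inv(np.array(k["world_from_camera"]))
    M=F@T[:3,:3];t=F@T[:3,3]
    return cv2.projectPoints(np.array([P],float),cv2.Rodrigues(M)[0],t,np.array(k["camera_matrix"]),np.array(k["D"]))[0][0,0]
def goto(P,yaxis_deg=None):
    "shift in tool axes (cm) and twist (deg) to world P with jaw axis at heading (deg)"
    s=r.sense();R=np.array(s["ee_rot"]);sh=R.T@(np.array(P)-s["tcp_pos"])*100
    tw=0
    if yaxis_deg is not None:
        h=np.degrees(np.arctan2(R[1,1],R[0,1])); tw=(h-yaxis_deg+90)%180-90   # z down
    return sh.round(2),round(tw,1)
E
python3 - <<'E'
from h import *
ims=[]
cen={}
for c,(x,y),n in (("scene",(165,245),100),("top",(395,232),100)):
    im=cv2.imread(f"pics/{c}0.png"); 
    ims.append(cv2.resize(im[y-50:y+50,x-50:x+50],(400,400),interpolation=cv2.INTER_CUBIC))
    hsv=cv2.cvtColor(im,cv2.COLOR_BGR2HSV); m=cv2.inRange(hsv,(20,170,120),(34,255,255))
    nn,l,st,ce=cv2.connectedComponentsWithStats(m)
    for i in range(1,nn):
        if st[i,4]>5: print(c,st[i],ce[i])
cv2.imwrite("pics/crop.png",np.hstack(ims))
b=[.4275,-.3115]
for z in (.106,.213): print(z,proj("scene",[*b,z]),proj("top",[*b,z]))
for n,P in (("cup rim",(.5355,-.1,.092)),("pad",(.546,.0935,.092)),("scaletop",(.5485,.14,.102))): print(n,proj("scene",P),proj("top",P))
E
```

```text
scene [254 145  14  16 168] [260.5774 152.9821]
scene [314 145  16  16 159] [321.4465 151.4717]
scene [255 171  13   5  37] [261.027  173.1892]
scene [162 208   7   5  28] [165.4643 209.9286]
scene [165 216   9  24 112] [168.9821 227.5804]
scene [152 250   6   4  17] [154.3529 251.2941]
scene [155 257   7  15  51] [157.7647 263.9608]
scene [138 338  29  32 537] [150.3687 351.5047]
top [450 168  21  18 320] [460.1781 176.5312]
top [ 99 177  13  24 247] [105.1943 187.915 ]
top [417 219   5   5  16] [419.125  221.3125]
top [392 228   8   7  43] [395.2791 230.907 ]
top [382 230   8   5  29] [385.9655 231.8966]
top [166 238  20  20 214] [176.9766 247.5654]
0.106 [171.845  237.3951] [382.2253 232.5596]
0.213 [165.887  208.7853] [395.1444 230.2811]
cup rim [240.4971 212.8433] [305.6713 197.0012]
pad [271.3346 184.3377] [237.9635 194.8193]
scaletop [277.8712 176.0146] [221.4468 193.7833]
```

View pics/crop.png

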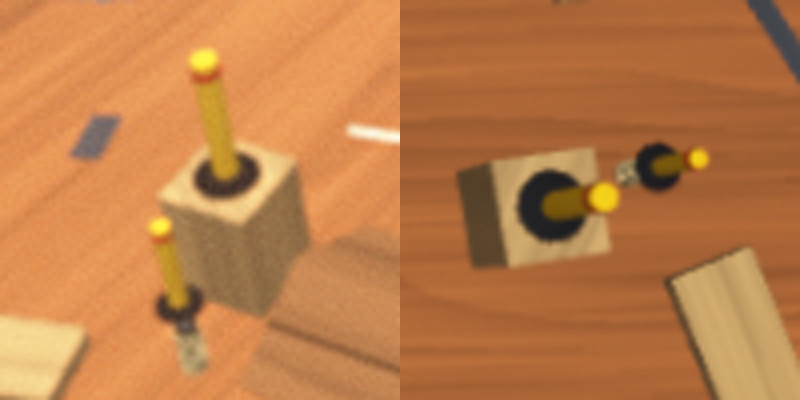

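The crop confirms it: the thick brush in the wooden stand (cap at scene (165,210), top (395,231)), with the thinner, shorter one standing loose beside it. Next I triangulate both and compute the approach.

Run:
```python
from h import *
print("brush top",tri((165.46,209.9),(395.28,230.9)))
print("small top",tri((154.35,251.3),(419.1,221.3)))
# collar/stand top centres seen in crop: scene (226,175)/4, top (552,206)
print("collar",tri((115+226/4-.4,195+175/4-.4),(345+152/4-.4,182+206/4-.4)))
# cup rim by blue mask in top
im=cv2.imread("pics/top0.png");hsv=cv2.cvtColor(im,cv2.COLOR_BGR2HSV)
m=cv2.inRange(hsv,(100,100,40),(130,255,255));m[:165]=0;m[225:]=0;m[:,:270]=0;m[:,335:]=0
(x,y),rad=cv2.minEnclosingCircle(np.argwhere(m)[:,::-1].astype(np.float32));o,d=ray("top",(x,y));print("cup rim",x,y,rad,o+d*(.092-o[2])/d[2])
m=cv2.inRange(hsv,(5,200,150),(14,255,255));m[:180]=0;m[210:]=0;m[:,:228]=0;m[:,252:]=0
ys,xs=np.nonzero(m);o,d=ray("top",(xs.mean(),ys.mean()));print("pad",len(xs),xs.mean(),ys.mean(),o+d*(.092-o[2])/d[2])
print(goto([.43,.3,.32],15),goto([.428,-.311,.30],15))
```

```text
brush top (array([ 0.4262, -0.3129,  0.2095]), np.float64(0.0002878888036164266))
small top (array([ 0.4537, -0.407 ,  0.1417]), np.float64(2.4657258750762798e-05))
collar (array([ 0.4259, -0.3135,  0.1031]), np.float64(0.0003259061524033103))
cup rim 304.3636474609375 197.63636779785156 15.765164375305176 [ 0.5337 -0.0962  0.092 ]
pad 180 238.51666666666668 195.01666666666668 [0.5454 0.0919 0.092 ]
(array([28.07, 18.21, -9.75]), np.float64(52.3)) (array([51.5 , 74.64, -7.74]), np.float64(52.3))
```

>>> carry_out([
  [[28,18.2,-9.8],52.3],
  [[28,18.2,-9.8],52.3],
  [[28,18.2,-9.8],52.3],
  [[28,18.2,-9.8],52.3],
  [[28,18.2,-9.8],52.3],
  [[28,18.2,-9.8],52.3],
  [[51.5,74.7,-7.7],52.3],
  [[51.5,74.7,-7.7],52.3],
  [[51.5,74.7,-7.7],52.3],
  [[51.5,74.7,-7.7],52.3],
  [[51.5,74.7,-7.7],52.3],
  [[51.5,74.7,-7.7],52.3],
  [[51.5,74.7,-7.7],52.3],
  [[51.5,74.7,-7.7],52.3],
  [[51.5,74.7,-7.7],52.3],
  [[51.5,74.7,-7.7],52.3],
  [[51.5,74.7,-7.7],52.3],
  [[51.5,74.7,-7.7],52.3],
  [[51.5,74.7,-7.7],52.3],
  [[51.5,74.7,-7.7],52.3],
], gripper=1)

```text
time_s: 3.1
tcp_pos: [0.4272, -0.3162, 0.2983]
ee_rot: [[0.252, -0.968, -0.002], [-0.968, -0.252, -0.0], [-0.0, 0.002, -1.0]]
wrist_force: [-0.5, 0.6, -1.3]
gripper_width: 0.998
```

Run:
```python
from h import *
s=r.sense();print(s["time_s"],s["tcp_pos"],s["ee_rot"],s["joints"],s["wrist_force"]);print(goto([.4265,-.3125,.149],15))
```

```text
3.1 [ 0.4272 -0.3162  0.2983] [[ 0.2516 -0.9678 -0.0019]
 [-0.9678 -0.2516 -0.0003]
 [-0.0001  0.0019 -1.    ]] [-18.9804  10.2601  -5.1152   0.0564 -74.7218  33.5366] [-0.547   0.6448 -1.272 ]
(array([-0.38, -0.05, 14.93]), np.float64(-0.4))
```

>>> carry_out([
  [[-0.4,0,2],0],
  [[-0.4,0,5],0],
  [[-0.4,0,8],0],
  [[-0.4,0,10.5],0],
  [[-0.4,0,12.5],0],
  [[-0.4,0,14],0],
  [[-0.4,0,14.9],0],
  [[-0.4,0,14.9],0],
  [[-0.4,0,14.9],0],
])

```text
time_s: 4.0
tcp_pos: [0.4265, -0.3125, 0.15]
ee_rot: [[0.252, -0.968, -0.001], [-0.968, -0.252, -0.001], [0.001, 0.001, -1.0]]
wrist_force: [0.8, -0.4, -0.7]
gripper_width: 1.003
```

Run:
```python
from h import *
cs=[]
for c,(x,y) in (("scene",(170,225)),("top",(390,232))):
    im=r.capture(c)[:,:,::-1]; cs.append(cv2.resize(im[y-50:y+50,x-50:x+50],(400,400),interpolation=cv2.INTER_CUBIC))
cv2.imwrite("pics/crop2.png",np.hstack(cs))
s=r.sense();print(s["time_s"],s["tcp_pos"],s["ee_rot"],s["wrist_force"]);print(goto([.4265,-.3125,.149],15))
```

```text
4.1 [ 0.4266 -0.3126  0.1504] [[ 0.2519 -0.9677  0.0002]
 [-0.9677 -0.2519 -0.0013]
 [ 0.0013  0.0002 -1.    ]] [-0.4393 -0.1886  0.7736]
(array([-0.02,  0.01,  0.14]), np.float64(-0.4))
```

View pics/crop2.png

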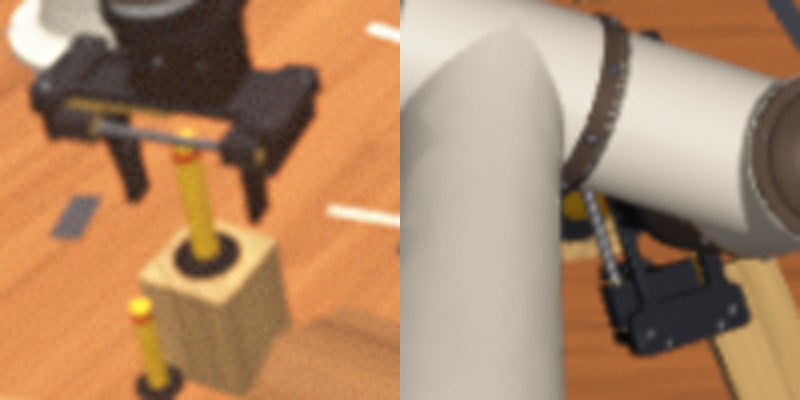

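The handle (crop (195,200)) lies midway between the fingertips at (135,195) and (258,215). Closing now.

>>> carry_out([
  [[0,0,0],0],
  [[0,0,0],0],
  [[0,0,0],0],
  [[0,0,0],0],
  [[0,0,0],0],
  [[0,0,0],0],
  [[0,0,0],0],
  [[0,0,0],0],
  [[0,0,0],0],
  [[0,0,0],0],
], gripper=-1)

```text
time_s: 5.1
tcp_pos: [0.4265, -0.3126, 0.1503]
ee_rot: [[0.252, -0.968, -0.0], [-0.968, -0.252, -0.001], [0.001, 0.0, -1.0]]
wrist_force: [0.5, -0.6, -0.7]
gripper_width: 0.22
```

Opening is about 19 mm, so the handle is held. Lifting 13 cm.

>>> carry_out([
  [[0,0,-0.5],0],
  [[0,0,-1.5],0],
  [[0,0,-3],0],
  [[0,0,-4.5],0],
  [[0,0,-6],0],
  [[0,0,-7.5],0],
  [[0,0,-9],0],
  [[0,0,-10.5],0],
  [[0,0,-12],0],
  [[0,0,-13],0],
  [[0,0,-13],0],
  [[0,0,-13],0],
])

```text
time_s: 6.3
tcp_pos: [0.4263, -0.3122, 0.2801]
ee_rot: [[0.252, -0.968, -0.0], [-0.968, -0.252, -0.001], [0.0, 0.0, -1.0]]
wrist_force: [-0.4, 0.1, -1.4]
gripper_width: 0.221
```

Run:
```python
from h import *
s=r.sense();print(s["time_s"],s["tcp_pos"],s["wrist_force"],s["gripper_width"]);print(goto([.535,-.099,.280]),goto([.535,-.099,.168]))
im=r.capture("scene")[:,:,::-1];cv2.imwrite("pics/lift.png",cv2.resize(im[130:270,90:290],(800,560),interpolation=cv2.INTER_CUBIC))
```

```text
6.3 [ 0.4263 -0.3122  0.2801] [-0.44    0.0555 -1.4237] 0.22106835360347962
(array([-17.9 , -15.88,  -0.  ]), 0) (array([-17.9 , -15.89,  11.2 ]), 0)
```

View pics/lift.png

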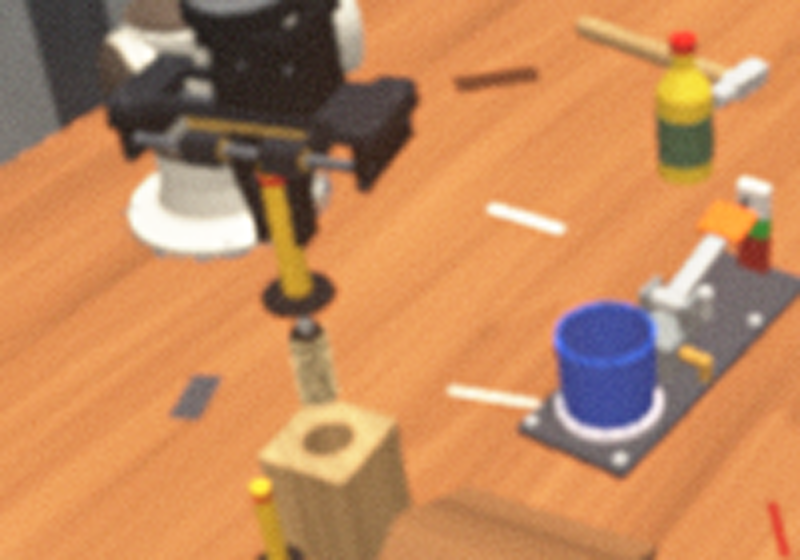

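The brush is held clear of the stand: tip at about (318,400), stand hole at (330,437) and cup at (607,345) in the crop. Moving it over the cup.

>>> carry_out([
  [[-0.9,-0.8,0],0],
  [[-2.7,-2.4,0],0],
  [[-4.5,-4,0],0],
  [[-6.3,-5.6,0],0],
  [[-8.1,-7.2,0],0],
  [[-9.9,-8.8,0],0],
  [[-11.7,-10.4,0],0],
  [[-13.5,-12,0],0],
  [[-15.3,-13.6,0],0],
  [[-16.8,-14.9,0],0],
  [[-17.6,-15.6,0],0],
  [[-17.9,-15.9,0],0],
  [[-17.9,-15.9,0],0],
  [[-17.9,-15.9,0],0],
  [[-17.9,-15.9,0],0],
])

```text
time_s: 7.85
tcp_pos: [0.5346, -0.0995, 0.2795]
ee_rot: [[0.251, -0.968, -0.001], [-0.968, -0.251, -0.0], [-0.0, 0.001, -1.0]]
wrist_force: [0.1, -0.3, -1.5]
gripper_width: 0.223
```

Run:
```python
from h import *
s=r.sense();print(s["time_s"],s["tcp_pos"],s["wrist_force"],s["gripper_width"]);print(goto([.535,-.099,.169]))
cs=[]
for c in ("scene","top"):
    im=r.capture(c); x,y=((240,195) if c=="scene" else (305,197))
    cs.append(cv2.resize(im[y-50:y+50,x-50:x+50,::-1],(400,400),interpolation=cv2.INTER_CUBIC))
    print(c,[(np.round(d["centre"],3).tolist(),round(d["confidence"],2)) for d in r.place_of(c,"brush_tip")])
P=s["tcp_pos"]-[0,0,.1423]
print("expected tip px",proj("scene",P),"rim",proj("scene",[.535,-.099,.092]))
cv2.imwrite("pics/cup.png",np.hstack(cs))
```

```text
7.85 [ 0.5346 -0.0995  0.2795] [ 0.1217 -0.3415 -1.4955] 0.22306919879842851
(array([-0.04, -0.07, 11.05]), 0)
scene [([0.536, -0.101, 0.139], 0.92), ([0.454, -0.408, 0.0], 0.62)]
top [([0.452, -0.405, 0.002], 0.75), ([0.534, -0.099, 0.138], 0.53)]
expected tip px [239.6187 201.503 ] rim [240.5289 212.631 ]
```

View pics/cup.png

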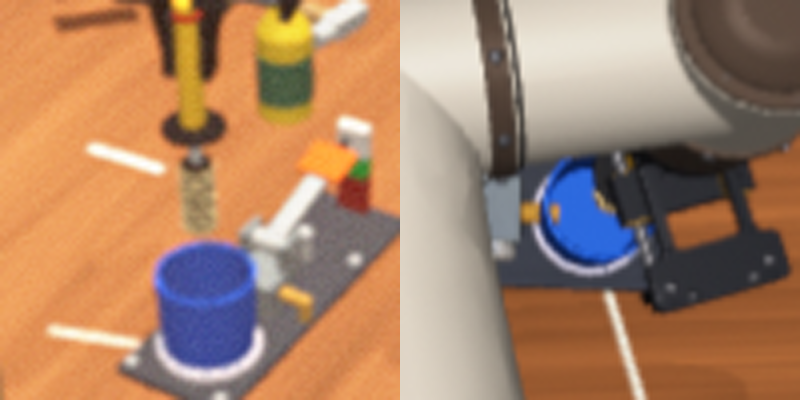

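The tip (crop (198,230)) is over the cup mouth (205,275), and both networks put it at (0.535, -0.100, 0.139). Going down to about 4 mm above the floor.

>>> carry_out([
  [[0,0,1],0],
  [[0,0,3],0],
  [[0,0,5],0],
  [[0,0,7],0],
  [[0,0,9],0],
  [[0,0,10.2],0],
  [[0,0,10.8],0],
  [[0,0,11.1],0],
  [[0,0,11.1],0],
  [[0,0,11.1],0],
  [[0,0,11.1],0],
])

```text
time_s: 9.15
tcp_pos: [0.5351, -0.0993, 0.1693]
ee_rot: [[0.251, -0.968, 0.001], [-0.968, -0.251, -0.0], [0.0, -0.0, -1.0]]
wrist_force: [-0.0, 1.1, -0.9]
gripper_width: 0.221
```

>>> carry_out([
  [[0,0,0.3],0],
  [[0,0,0.3],0],
  [[0,0,0.3],0],
  [[0,0,-1],0],
  [[0,0,-2.5],0],
  [[0,0,-4],0],
  [[0,0,-5.5],0],
  [[0,0,-6.5],0],
  [[0,0,-6.5],0],
  [[0,0,-6.5],0],
  [[0,0,-6.5],0],
])

```text
time_s: 10.25
tcp_pos: [0.5345, -0.0992, 0.2333]
ee_rot: [[0.251, -0.968, -0.001], [-0.968, -0.251, 0.0], [-0.0, 0.001, -1.0]]
wrist_force: [-0.6, -0.2, -2.2]
gripper_width: 0.223
```

Run:
```python
from h import *
s=r.sense();print(s["time_s"],s["tcp_pos"],s["wrist_force"],s["gripper_width"]);print(goto([.535,-.099,.167]))
r.capture("scene");print([(np.round(d["centre"],3).tolist(),round(d["confidence"],2)) for d in r.place_of("scene","brush_tip")])
```

```text
10.25 [ 0.5345 -0.0992  0.2333] [-0.5858 -0.2069 -2.1554] 0.2231245129871342
(array([-0.01, -0.06,  6.63]), 0)
[([0.453, -0.407, 0.0], 0.7), ([0.538, -0.101, 0.088], 0.61)]
```

>>> carry_out([
  [[0,0,1],0],
  [[0,0,2.5],0],
  [[0,0,4],0],
  [[0,0,5.2],0],
  [[0,0,6.1],0],
  [[0,0,6.6],0],
  [[0,0,6.7],0],
  [[0,0,6.7],0],
  [[0,0,6.7],0],
  [[0,0,6.7],0],
])

```text
time_s: 11.35
tcp_pos: [0.5349, -0.0993, 0.167]
ee_rot: [[0.251, -0.968, 0.0], [-0.968, -0.251, -0.0], [0.0, -0.0, -1.0]]
wrist_force: [0.5, 0.4, -0.6]
gripper_width: 0.224
```

>>> carry_out([
  [[0,0,-1],0],
  [[0,0,-3],0],
  [[0,0,-5],0],
  [[0,0,-7],0],
  [[0,0,-9],0],
  [[0,0,-10.5],0],
  [[0,0,-11.3],0],
  [[0,0,-11.3],0],
  [[0,0,-11.3],0],
])

```text
time_s: 12.25
tcp_pos: [0.5345, -0.0992, 0.2796]
ee_rot: [[0.251, -0.968, -0.001], [-0.968, -0.251, 0.0], [-0.0, 0.001, -1.0]]
wrist_force: [0.3, 0.7, -0.7]
gripper_width: 0.222
```

Run:
```python
from h import *
s=r.sense();print(s["time_s"],s["tcp_pos"],s["wrist_force"],s["gripper_width"]);print(goto([.4265,-.3126,.280]))
```

```text
12.25 [ 0.5345 -0.0992  0.2796] [ 0.3425  0.6791 -0.6662] 0.22204572896760413
(array([17.95, 15.81, -0.04]), 0)
```

>>> carry_out([
  [[0.9,0.8,0],0],
  [[2.7,2.4,0],0],
  [[4.5,4,0],0],
  [[6.3,5.6,0],0],
  [[8.1,7.2,0],0],
  [[9.9,8.8,0],0],
  [[11.7,10.4,0],0],
  [[13.5,12,0],0],
  [[15.3,13.5,0],0],
  [[16.8,14.8,0],0],
  [[17.6,15.5,0],0],
  [[17.95,15.8,0],0],
  [[17.95,15.8,0],0],
  [[17.95,15.8,0],0],
  [[17.95,15.8,0],0],
])

```text
time_s: 13.75
tcp_pos: [0.4269, -0.312, 0.2796]
ee_rot: [[0.252, -0.968, -0.001], [-0.968, -0.252, 0.0], [-0.001, 0.001, -1.0]]
wrist_force: [-0.2, 1.0, -2.1]
gripper_width: 0.22
```

Run:
```python
from h import *
s=r.sense();print(s["time_s"],s["tcp_pos"],s["ee_rot"],s["wrist_force"],s["gripper_width"]);print(goto([.4265,-.3126,.1503]))
im=r.capture("scene")[:,:,::-1];cv2.imwrite("pics/back.png",cv2.resize(im[190:270,120:220],(800,640),interpolation=cv2.INTER_CUBIC)[:600])
for c in ("scene","top"):
    if c=="top": r.capture(c)
    for t in ("brush_tip","brush_stand"):print(c,t,[(np.round(d["centre"],3).tolist(),round(d["confidence"],2)) for d in r.place_of(c,t)])
```

```text
13.75 [ 0.4269 -0.312   0.2796] [[ 0.2518 -0.9678 -0.0008]
 [-0.9678 -0.2518  0.0004]
 [-0.0006  0.0007 -1.    ]] [-0.2112  0.9804 -2.0758] 0.2200003766841131
(array([ 0.06,  0.05, 12.93]), 0)
scene brush_tip [([0.454, -0.409, -0.0], 0.75), ([0.431, -0.31, 0.139], 0.6)]
scene brush_stand [([0.428, -0.31, -0.0], 0.6)]
top brush_tip []
top brush_stand []
```

View pics/back.png

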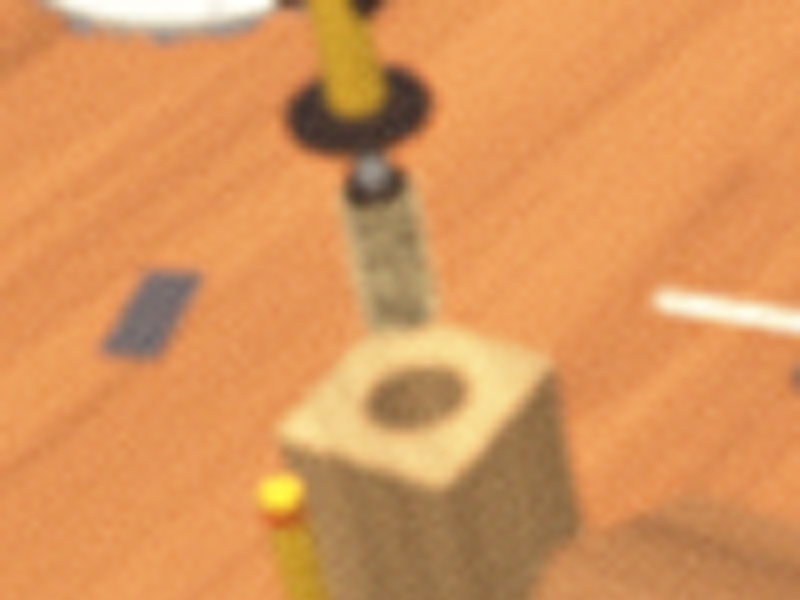

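The brush axis, extended from collar (360,110) through tip (398,325), meets the hole (417,397) within about 1 px (2 mm), inside the 5 mm clearance. I'll lower it in stages, checking forces.

>>> carry_out([
  [[0.06,0.05,1],0],
  [[0.06,0.05,2.5],0],
  [[0.06,0.05,3.3],0],
  [[0.06,0.05,4],0],
  [[0.06,0.05,4.7],0],
  [[0.06,0.05,5.4],0],
  [[0.06,0.05,5.4],0],
])

```text
time_s: 14.75
tcp_pos: [0.4259, -0.3127, 0.2246]
ee_rot: [[0.251, -0.968, -0.002], [-0.968, -0.251, 0.001], [-0.002, 0.002, -1.0]]
wrist_force: [-0.3, -0.5, -1.1]
gripper_width: 0.224
```

>>> carry_out([
  [[0,0,0.7],0],
  [[0,0,1.8],0],
  [[0,0,3],0],
  [[0,0,4.2],0],
  [[0,0,5.4],0],
  [[0,0,6.2],0],
  [[0,0,6.8],0],
  [[0,0,7.1],0],
  [[0,0,7.1],0],
  [[0,0,7.1],0],
])

```text
time_s: 15.75
tcp_pos: [0.426, -0.3128, 0.154]
ee_rot: [[0.251, -0.968, -0.002], [-0.968, -0.251, 0.001], [-0.001, 0.001, -1.0]]
wrist_force: [0.6, -0.2, -0.4]
gripper_width: 0.223
```

Run:
```python
from h import *
s=r.sense();print(s["time_s"],s["tcp_pos"],s["wrist_force"],s["moment"]);print(goto([.4265,-.3126,.1500]))
```

```text
15.75 [ 0.426  -0.3128  0.154 ] [ 0.5808 -0.1556 -0.4331] [ 0.0715 -0.0805  0.031 ]
(array([-0.01, -0.05,  0.39]), 0)
```

>>> carry_out([
  [[0,-0.05,0.2],0],
  [[0,-0.05,0.4],0],
  [[0,-0.05,0.4],0],
  [[0,-0.05,0.4],0],
])

```text
time_s: 16.15
tcp_pos: [0.4269, -0.3129, 0.1504]
ee_rot: [[0.251, -0.968, -0.001], [-0.968, -0.251, 0.0], [-0.0, 0.001, -1.0]]
wrist_force: [0.3, -0.2, 0.8]
gripper_width: 0.22
```

>>> carry_out([
  [[0,0,0],0],
  [[0,0,0],0],
  [[0,0,0],0],
  [[0,0,0],0],
  [[0,0,0],0],
  [[0,0,0],0],
  [[0,0,0],0],
  [[0,0,0],0],
  [[0,0,0],0],
  [[0,0,0],0],
], gripper=1)

```text
time_s: 17.15
tcp_pos: [0.4268, -0.3128, 0.1504]
ee_rot: [[0.251, -0.968, -0.001], [-0.968, -0.251, 0.0], [-0.0, 0.001, -1.0]]
wrist_force: [0.5, -0.1, -0.7]
gripper_width: 0.984
```

>>> carry_out([
  [[0,0,-1],0],
  [[0,0,-3],0],
  [[0,0,-5],0],
  [[0,0,-7],0],
  [[0,0,-9],0],
  [[0,0,-11],0],
  [[0,0,-13],0],
  [[0,0,-15],0],
  [[0,0,-15],0],
  [[0,0,-15],0],
])

```text
time_s: 18.15
tcp_pos: [0.4269, -0.3127, 0.3008]
ee_rot: [[0.251, -0.968, 0.0], [-0.968, -0.251, 0.0], [-0.0, -0.0, -1.0]]
wrist_force: [-0.1, -0.1, -1.0]
gripper_width: 0.999
```

Run:
```python
from h import *
s=r.sense();print(s["time_s"],s["tcp_pos"],s["wrist_force"],s["gripper_width"]);
im=r.capture("scene")[:,:,::-1];cv2.imwrite("pics/placed.png",cv2.resize(im[140:290,100:300],(800,600),interpolation=cv2.INTER_CUBIC))
hsv=cv2.cvtColor(np.ascontiguousarray(im),cv2.COLOR_BGR2HSV); m=cv2.inRange(hsv,(20,170,120),(34,255,255))
nn,l,st,ce=cv2.connectedComponentsWithStats(m)
for i in range(1,nn):
    if st[i,4]>5 and 140<ce[i][0]<190: print(st[i],ce[i])
for t in ("brush","lever_pad"):print(t,[(np.round(d["centre"],3).tolist(),round(d["confidence"],2)) for d in r.place_of("scene",t)])
for t in ([.546,.093,.16],):
  for a in (-3,87): print(goto(t,a))
print(s["joints"])
```

```text
18.15 [ 0.4269 -0.3127  0.3008] [-0.1239 -0.111  -0.9888] 0.9992247133206817
[162 208   7   5  27] [165.3704 210.    ]
[165 216   9  23 115] [169.1217 227.5739]
[152 250   6   4  17] [154.3529 251.2941]
[155 256   6  15  52] [157.6538 263.2692]
[137 338  30  32 533] [150.2533 351.4878]
brush [([0.452, -0.406, -0.002], 0.6)]
lever_pad [([0.548, 0.092, 0.093], 0.53)]
(array([-36.23, -21.8 ,  13.96]), np.float64(17.6))
(array([-36.23, -21.8 ,  13.96]), np.float64(-72.4))
[-18.6649   9.9078  -5.1725  -0.029  -74.9056  33.229 ]
```

View pics/placed.png

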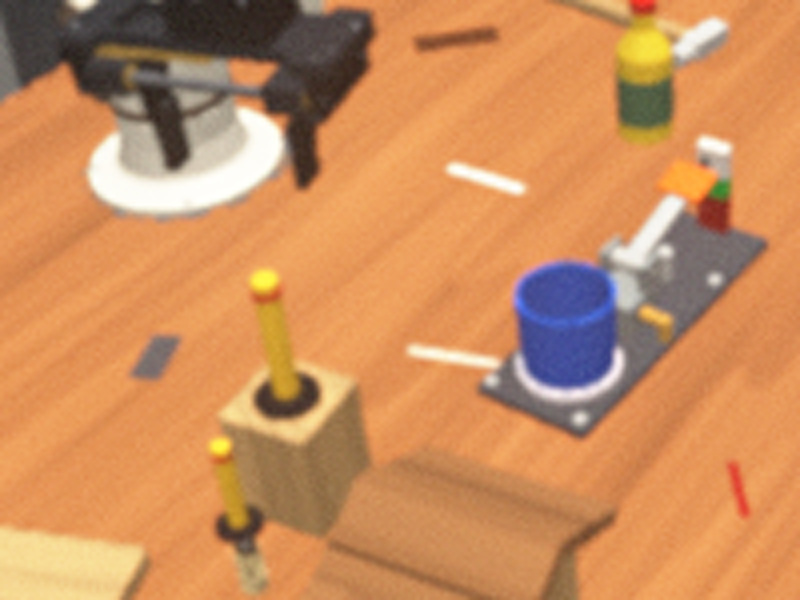

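The brush is back as at the start (cap at scene (165.4,210.0), before (165.5,209.9)), with its collar on the block. The lever pad is at crop (688,182), untouched. I shut the gripper and move above the pad.

>>> carry_out([
  [[-5,-3,1],4],
  [[-10,-6,3],8],
  [[-15,-9,5],12],
  [[-20,-12,7],16],
  [[-25,-15,9],17.6],
  [[-30,-18,11],17.6],
  [[-34,-20.5,13],17.6],
  [[-36.2,-21.8,14],17.6],
  [[-36.2,-21.8,14],17.6],
  [[-36.2,-21.8,14],17.6],
  [[-36.2,-21.8,14],17.6],
  [[-36.2,-21.8,14],17.6],
], gripper=-1)

```text
time_s: 19.5
tcp_pos: [0.5458, 0.0921, 0.1594]
ee_rot: [[-0.053, -0.999, -0.003], [-0.999, 0.053, 0.001], [-0.001, 0.003, -1.0]]
wrist_force: [0.8, -0.3, 0.7]
gripper_width: 0.032
```

Run:
```python
from h import *
s=r.sense();print(s["time_s"],s["tcp_pos"],s["ee_rot"],s["wrist_force"],s["gripper_width"])
print(goto([.546,.095,.100],-3),goto([.546,.095,.068],-3))
```

```text
19.5 [0.5458 0.0921 0.1594] [[-0.0534 -0.9986 -0.0032]
 [-0.9986  0.0534  0.0008]
 [-0.0007  0.0033 -1.    ]] [ 0.7666 -0.3452  0.7436] 0.03190665834543916
(array([-0.28, -0.03,  5.94]), np.float64(-0.1)) (array([-0.28, -0.04,  9.14]), np.float64(-0.1))
```

>>> carry_out([
  [[-0.3,0,1],0],
  [[-0.3,0,2.5],0],
  [[-0.3,0,4],0],
  [[-0.3,0,5],0],
  [[-0.3,0,5.6],0],
  [[-0.3,0,6],0],
  [[-0.3,0,6],0],
  [[-0.3,0,6],0],
])

```text
time_s: 20.3
tcp_pos: [0.5461, 0.0952, 0.0999]
ee_rot: [[-0.053, -0.999, -0.002], [-0.999, 0.053, 0.001], [-0.001, 0.002, -1.0]]
wrist_force: [-0.0, -0.4, 0.2]
gripper_width: 0.003
```

>>> carry_out([
  [[0,0,0.3],0],
  [[0,0,0.6],0],
  [[0,0,0.9],0],
  [[0,0,1.2],0],
  [[0,0,1.5],0],
  [[0,0,1.8],0],
  [[0,0,1.8],0],
  [[0,0,1.8],0],
])

```text
time_s: 21.1
tcp_pos: [0.5467, 0.0955, 0.0822]
ee_rot: [[-0.053, -0.999, -0.001], [-0.999, 0.053, 0.002], [-0.001, 0.001, -1.0]]
wrist_force: [0.8, 1.3, 5.3]
gripper_width: 0.012
```

Run:
```python
from h import *
s=r.sense();print(s["time_s"],s["tcp_pos"],s["wrist_force"],s["gripper_width"],goto([.546,.095,.068]))
```

```text
21.1 [0.5467 0.0955 0.0822] [0.7852 1.3043 5.3037] 0.011757405791348801 (array([0.06, 0.06, 1.42]), 0)
```

>>> carry_out([
  [[0,0,0.3],0],
  [[0,0,0.6],0],
  [[0,0,0.9],0],
  [[0,0,1.1],0],
  [[0,0,1.3],0],
  [[0,0,1.4],0],
  [[0,0,1.4],0],
  [[0,0,1.4],0],
])

```text
time_s: 21.9
tcp_pos: [0.5469, 0.0962, 0.0687]
ee_rot: [[-0.053, -0.999, -0.0], [-0.999, 0.053, 0.002], [-0.002, 0.0, -1.0]]
wrist_force: [-0.8, 4.5, 6.2]
gripper_width: 0.006
```

Run:
```python
from h import *
s=r.sense();print(s["time_s"],s["tcp_pos"],s["wrist_force"],goto([.546,.095,.068]))
im=r.capture("scene")[:,:,::-1];a=cv2.resize(im[155:230,225:300],(600,600),interpolation=cv2.INTER_CUBIC)
cv2.imwrite("pics/lever.png",a)
for t in ("lever_pad","scale"):print(t,[(np.round(d["centre"],3).tolist(),round(d["confidence"],2)) for d in r.place_of("scene",t)])
f=[]
for i in range(6): r.capture("top"); f.append(r.sense()["wrist_force"])
print(np.mean(f,0))
for z in (.049,.071,.102): print(z,(proj("scene",[.5485,.140,z])-[225,155])*8)
```

```text
21.9 [0.5469 0.0962 0.0687] [-0.839   4.5301  6.1825] (array([0.13, 0.08, 0.07]), 0)
lever_pad [([0.548, 0.097, 0.07], 0.65)]
scale [([0.548, 0.143, 0.065], 0.91)]
[-0.8192  4.4756  6.3201]
0.049 [422.3236 263.3966]
0.071 [422.5918 224.3391]
0.102 [422.9694 168.1169]
```

View pics/lever.png

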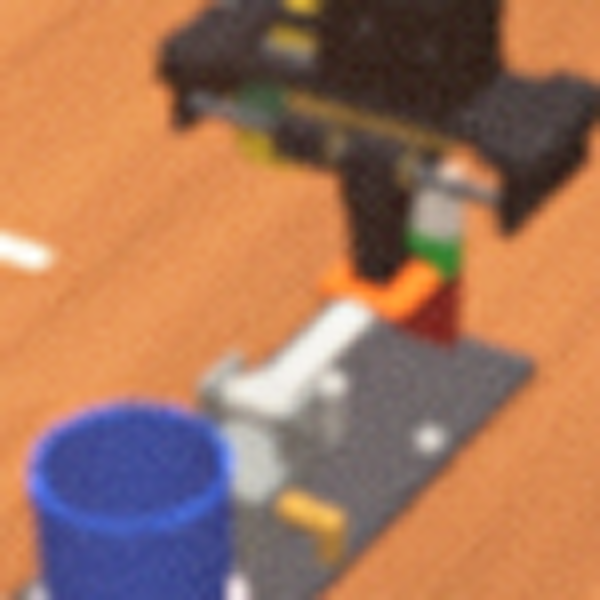

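The fingers press the orange pad (crop (380,290)), which now lies flat with the lever level. The pointer itself is hidden behind the fingers and pad. The network puts the pad at z 0.070 (level is 0.068) and the upward force is about 6.3 N, all consistent with about 0.23–0.25 rad. Holding for 3 s.

>>> carry_out([
  [[0,0,0.05],0],
  [[0,0,0.05],0],
  [[0,0,0.05],0],
  [[0,0,0.05],0],
  [[0,0,0.05],0],
  [[0,0,0.05],0],
  [[0,0,0.05],0],
  [[0,0,0.05],0],
  [[0,0,0.05],0],
  [[0,0,0.05],0],
  [[0,0,0.05],0],
  [[0,0,0.05],0],
  [[0,0,0.05],0],
  [[0,0,0.05],0],
  [[0,0,0.05],0],
  [[0,0,0.05],0],
  [[0,0,0.05],0],
  [[0,0,0.05],0],
  [[0,0,0.05],0],
  [[0,0,0.05],0],
])

```text
time_s: 24.35
tcp_pos: [0.5469, 0.0963, 0.0687]
ee_rot: [[-0.053, -0.999, 0.0], [-0.999, 0.053, 0.003], [-0.003, -0.0, -1.0]]
wrist_force: [-0.7, 1.9, 6.9]
gripper_width: 0.009
```

>>> carry_out([
  [[0,0,0.05],0],
  [[0,0,0.05],0],
  [[0,0,0.05],0],
  [[0,0,0.05],0],
  [[0,0,0.05],0],
  [[0,0,0.05],0],
  [[0,0,0.05],0],
  [[0,0,0.05],0],
  [[0,0,0.05],0],
  [[0,0,0.05],0],
])

```text
time_s: 25.35
tcp_pos: [0.5469, 0.0963, 0.0687]
ee_rot: [[-0.053, -0.999, 0.0], [-0.999, 0.053, 0.003], [-0.003, -0.0, -1.0]]
wrist_force: [-0.6, 2.8, 6.8]
gripper_width: 0.005
```

Run:
```python
from h import *
for c in("scene","top"):
    r.capture(c)
    for t in ("lever_pad","brush_stand","glue_bottle","birdhouse","paint_can","tape_measure"):print(c,t,[(np.round(d["centre"],3).tolist(),round(d["confidence"],2)) for d in r.place_of(c,t)])
im=r.capture("scene")[:,:,::-1].copy()
m=cv2.inRange(cv2.cvtColor(im,cv2.COLOR_BGR2HSV),(20,170,120),(34,255,255));nn,l,st,ce=cv2.connectedComponentsWithStats(m)
print([ce[i].round(1) for i in range(1,nn) if 140<ce[i][0]<190 and st[i,4]>5])
s=r.sense();print(s["time_s"],s["tcp_pos"],s["wrist_force"],s["joint_velocities"])
```

```text
scene lever_pad [([0.548, 0.096, 0.074], 0.65)]
scene brush_stand [([0.426, -0.313, 0.001], 0.95), ([0.543, -0.002, -0.005], 0.72)]
scene glue_bottle [([0.401, 0.27, -0.001], 0.46)]
scene birdhouse [([0.656, -0.412, -0.0], 0.79)]
scene paint_can [([0.722, 0.329, -0.002], 0.79)]
scene tape_measure [([0.548, 0.098, 0.068], 0.61), ([0.586, 0.495, 0.0], 0.57)]
top lever_pad []
top brush_stand [([0.432, -0.312, 0.002], 0.75)]
top glue_bottle []
top birdhouse [([0.66, -0.412, 0.002], 0.75), ([0.586, 0.495, -0.001], 0.34)]
top paint_can [([0.716, 0.324, -0.004], 0.82)]
top tape_measure [([0.582, 0.493, 0.0], 0.58), ([0.551, 0.136, 0.06], 0.46)]
[array([165.6, 210. ]), array([169.1, 227.8]), array([154.3, 251.3]), array([157.6, 263.5]), array([150.3, 351.4])]
26.1 [0.5469 0.0963 0.0687] [-1.1552  2.3402  6.1977] [ 0.0344 -0.0743 -0.0266  0.0551 -0.0589 -0.0167]
```

All steady, so I hand it in.

```bash
python3 -c "
from station import r
print(r.finish_job()); s=r.sense(); print(s['time_s'],s['tcp_pos'],s['wrist_force'])"
```

```text
the job is handed in; nothing more can be done
None
the job is handed in; nothing more can be done
```

I scrubbed the cup with the stand brush (bottom, up to the rim, bottom again), put the brush back in its stand and let it go. I then pressed the lever to level, held it for over 3 s and handed the job in at about 26 s, still pressing. The hand-in reported no verdict.

**Last checks:**
- **Brush:** its cap is within 0.2 px of its starting picture position, so it stands fully down on its collar.
- **Lever:** the fingertips were steady at z = 0.0687 m, which gives about 0.24 rad, with 6–7 N of vertical force.
- **Other things:** none had shifted beyond the networks' error. The glue bottle was hidden from the top camera, so it was confirmed in the scene view only.

**Less certain:**
- The lever's pointer was hidden behind the fingers, so its place in the green is inferred from height and force.
- The network's last pad height, 74 mm (70 mm just before), is higher than the 68–69 mm from the arm. That would put the lever nearer 0.19 rad, still in the green.
- A sideways friction force of about 2–4 N on the pad remained.

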